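Unbolt and open the long pencil box

ROBOT

A 6-joint arm with a two-finger parallel gripper is mounted at the origin on the work surface. World frame = base frame: x ahead of the robot, y to its left, z up, the work surface at z = 0. Lengths are in m, angles in rad, forces in N, time in s.
With the tool pointing down it reaches from about 0.35 to 0.925 m from the base axis. Payload 6.4 kg.
Tool frame: the origin (TCP) lies midway between the tips of the shut fingers; the grasp point (between the pads) lies 19 mm behind it; z points along the fingers, y is the line along which they close (so a half turn about z gives the same grasp; the last joint's range is limited). The gripper opens to 94 mm and grips with 3 to 60 N. Pads are 16 mm wide; open, the fingers measure 119 mm over their backs; the gripper's body (75 mm by 177 mm) begins 78 mm behind the grasp point.
Start: joints at [-1.371, 0.245, 1.558, -0, 1.339, -0.174], TCP at [0.237, -0.605, 0.205] pointing down, gripper open.
Joint ranges: [-3.13, 3.13], [-1.02, 2.26], [0.13, 2.54], [-0.95, 4.09], [0.21, 2.88], [-2.74, 2.74]. Speed limits (rad/s): [2.57, 2.57, 3.14, 3.14, 3.14, 3.14].

INTERFACE

Orientations are given as a rotation vector (axis times angle).
In Python, from rig import telemetry, vision, robot, spotter gives the robot as it stands. The module is installed in compiled form; this text tells all that it offers.
- The arm moves only by the tool servo_tool, never from a script. Its argument "targets" is a list of rows, each a list of 3 entries, a list of its own where there are three numbers: the shift along the world's x, y, z in mm, then the turn, a rotation vector about the world's x, y, z in rad, then the opening, from 0 (shut) to 1 (fully open). In form: [[[tx, ty, tz], [ax, ay, az], claw], ...]. A call has 1 to 12 rows; each row is the pose to reach, as a shift and turn from the pose commanded when the call began; what a row does not reach only later rows make up. A row lasts 1/10 s, in which the tool goes at most 50 mm and 8.59 degrees, less where a joint would pass 70% of its speed; a pose out of reach is approached as far as the arm can. A call with a gripper value outside its range is refused whole. The fingers move at their own pace and stop on an object; "squeeze" is the grip in N (left out, the last holds). Time passes only in rows, so rows that repeat a pose let the fingers close. It gives the time, the measured TCP pose, the force, the opening and the grip force at its end, in the units of the state.
- telemetry.state(): the state, without advancing time (a new reading comes with each control period).
- vision.get_image(name): name is "scene" or "top"; returns a dict with "image" (420x560x3 uint8, red, green, blue), "depth" (420x560 float32, m along the optical axis (not along the pixel's ray), 0 where there is no reading), "K" (3x3 intrinsics, pixels), "eye" and "orientation" of the camera in the world. Camera axes: x right, y up, looking along -z (the intrinsics and any distortion apply to the point x, -y, -z); pixel columns grow to the right and rows downward; lengths in m; the calibration is good to about 2 mm. A picture is of the moment at which its call begins.
- robot.close_job(): hands the job in; it is judged then, once.
Trained networks look in a picture, given as the dict that the camera call returned (one of the last four; its "shot" number tells which), for a name from the list of things; names that differ only in an ending like _2 or _b are one class to them, and where a whole thing is asked for, a point or a joint stands for the part that bears it (a point fixed in the world has none). Each returns a list of dicts, best first, with "confidence" (0 to 1); they miss things now and then, are a little off and sometimes report something else, mostly with a low value. They report only what shows in the picture. A call takes as long as a camera call.
- spotter.cut_out(picture, name): "mask" (420x560 bool, what is visible of it) and "pixel" ([column, row] in pixels, amid what is visible of it).
The state is a dict: "t": time; "joint_positions": joint angles; "joint_velocities": joint speeds; "tau": joint torques, N m; "ee_pos": TCP position; "eef_rot": TCP orientation; "ft_force": force on the tool from outside, world axes, zero at the start; "ft_torque": the same for the moment, N m; "width": finger opening in m; "grip_force": force on a finger pad.
Only numpy, scipy, OpenCV 4.12 (cv2) and the standard library are available. Lean on these libraries where they do the work, as an engineer would, in place of code of your own. Each camera call takes 0.05 s, during which the arm holds its last target. There are 200 camera calls.

TASK

Open the longer of the two plywood pencil boxes, the one whose lid has a bar handle: draw its steel bolt right back out of the staple on the lid, then slide the lid fully open. Leave the shorter box, the one with the round lid knob, bolted as it is.

Things in the scene. Friction and masses are not known exactly. Their poses are not given: they have to be found in the camera images.
- long_box: Longer pencil box, fixed: plywood, 280 (its x) by 170 (y) by 70 mm high; origin at the centre of its underside, z up, yaw within 20 degrees. Its sliding lid (top 68 mm up, y -72 to +28 mm) has a bar handle; the other box, 200 mm long, a round knob. The lid opens 130 mm along the box's +x, over the far end; before the bolt is drawn it gives only 5 mm. The deck on the +y side carries the bolt.
- long_box_bolt_knob (a point): On the axis of the long box's bolt knob, an upright steel post 14 mm thick from 80 to 122 mm above the table; point 110 mm up, axes as the box. Shut: x 20, y 45 to 51 mm in the box frame. Slides along the box's +y to a stop at y 79; clear of the lid's staple from y 65. Needs 2 N plus light drag, stays where left. Guide and staple (90 mm high) adjoin on the lid side: keep fingertips above 88 mm.
- long_box_lid_grip (a point): Middle of the wooden bar handle on the long box's lid: bar 16 mm thick (box x), 70 mm long (box y), standing from 68 to 104 mm above the table; point 95 mm up, axes as the box. Lid shut: x -75, y -22 mm in the box frame; fully open: x +55. Slides with 2.5 N plus light drag and stays where left.
- short_box_bolt_knob (a point): The like point on the bolt knob of the shorter box, a bystander 200 mm long with the same bolt and heights, and a round lid knob 34 mm thick. This bolt must stay shut.

How it is judged:
By the outcome, as a careful person would: the job done as asked, in the order asked, and still so for the second after the job is handed in, with the robot touching nothing.
It also fails if it takes over 45 s, if anything falls off the work surface, if the arm or the gripper's body presses on something with over 40 N, if the wrist force passes 120 N, or if a joint passes its speed limit or range.

## Working session

There is one attempt and no reset: what is moved stays moved. The work goes in short steps, Python scripts to look and compute and a tool call to move; the robot and the scene stay as the last step left them, time stands still between calls to the robot, and variables do not carry over. Pictures are saved under pics/ and viewed, at most 10 in all, crops included, and the job is handed in when it is done.

Besides the shell and the picture viewer there is one more tool, called after "Emit:" as name(argument=value, ...) on one line, values as JSON. servo_tool: Moves the arm, as the interface text tells. Its arguments: {"type":"object","properties":{"targets":{"type":"array","items":{"type":"array"}},"squeeze":{"type":"number"}},"required":["targets"]}

```bash
mkdir -p pics; cat > h.py <<'E'
import numpy as np, cv2
from scipy.spatial.transform import Rotation as R
from rig import telemetry, vision, robot, spotter
def rot(o):
    o=np.array(o,float)
    return o if o.shape==(3,3) else (R.from_rotvec(o).as_matrix() if o.size==3 else R.from_quat(o).as_matrix())
def pts(p,mask):
    v,u=np.nonzero(mask&(p["depth"]>0)); d=p["depth"][v,u]; K=p["K"]
    c=np.stack([(u-K[0,2])/K[0,0]*d,-(v-K[1,2])/K[1,1]*d,-d],1)
    return c@rot(p["orientation"]).T+np.array(p["eye"])
E
python3 - <<'E'
from h import *
np.set_printoptions(precision=4,suppress=True)
ims=[]
for c in("scene","top"):
    p=vision.get_image(c); print(c,[k for k in p],p["orientation"],p["eye"],p["K"].tolist() if hasattr(p["K"],'tolist') else p["K"])
    cv2.imwrite(f"pics/{c}0.png",p["image"][:,:,::-1])
    for n in("long_box","long_box_bolt_knob","long_box_lid_grip","short_box_bolt_knob"):
        for r in spotter.cut_out(p,n)[:3]:
            q=pts(p,r["mask"]); print(n,round(r["confidence"],2),r["pixel"],r["mask"].sum(),np.median(q,0),q.min(0),q.max(0))
print(telemetry.state())
E
```

```text
scene ['image', 'depth', 'K', 'eye', 'orientation', 'shot'] [0.3441 0.6407 2.1257] [0.9138 0.2531 0.7549] [[407.2355385185109, 0.0, 280.3006686716461], [0.0, 407.2355385185109, 204.32363687441227], [0.0, 0.0, 1.0]]
long_box 0.64 [218.1, 184.2] 10411 [ 0.5691 -0.1494  0.0679] [ 0.3446 -0.2668 -0.0039] [ 0.6881 -0.0697  0.1236]
long_box_bolt_knob 0.61 [206.9, 173.5] 4001 [ 0.5699 -0.188   0.0674] [ 0.4154 -0.246   0.0568] [ 0.6866 -0.1294  0.1058]
long_box_bolt_knob 0.58 [232.8, 177.2] 136 [ 0.5588 -0.1149  0.0985] [ 0.5502 -0.1493  0.0774] [ 0.5637 -0.1003  0.1236]
long_box_lid_grip 0.72 [207.6, 174.3] 4217 [ 0.5688 -0.1878  0.0674] [ 0.411  -0.2571  0.0551] [ 0.687  -0.1207  0.1229]
short_box_bolt_knob 0.78 [397.9, 304.1] 200 [0.602  0.2772 0.0979] [0.5767 0.2512 0.0658] [0.6056 0.2929 0.1233]
top ['image', 'depth', 'K', 'eye', 'orientation', 'shot'] [ 0.0704 -0.0521 -1.5993] [0.4692 0.003  0.8183] [[380.73505519605595, 0.0, 283.5772888348739], [0.0, 380.73505519605595, 211.56760584698605], [0.0, 0.0, 1.0]]
long_box 0.68 [376.8, 203.1] 12618 [ 0.5376 -0.1688  0.0691] [ 0.3944 -0.2954
[... 181 characters left out ...]
386.5, 198.7] 5957 [ 0.5455 -0.1934  0.068 ] [ 0.4154 -0.251   0.0637] [ 0.6854 -0.138   0.1073]
short_box_bolt_knob 0.42 [145.3, 176.6] 116 [0.5994 0.2699 0.108 ] [0.593  0.2482 0.0712] [0.6149 0.2903 0.125 ]
{'t': 0.5, 'joint_positions': array([-1.3711,  0.2451,  1.5578, -0.    ,  1.3387, -0.1741]), 'joint_velocities': array([-0.0012, -0.    , -0.0007, -0.0002, -0.0011, -0.0008]), 'tau': array([ -0.0008, -41.5436, -31.4557,   0.0684,   0.0294,  -0.    ]), 'ee_pos': array([ 0.2373, -0.6051,  0.2054]), 'eef_rot': array([-3.0868, -0.5838,  0.0001]), 'ft_force': array([-0.2709, -0.1681, -0.5487]), 'ft_torque': array([ 0.0125, -0.065 , -0.0333]), 'grip_force': 0.0, 'width': 0.09401231514826609}
```

View pics/top0.png

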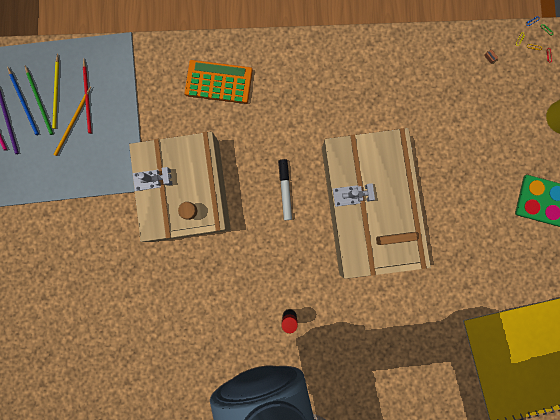

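View pics/scene0.png

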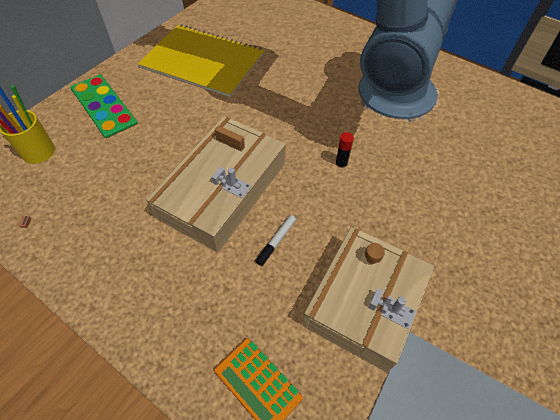

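The top view shows the long box at the right (bar handle at about 398,239 and bolt plate at about 353,194). The short box is at the left, with its knob at about 187,211. Box +x points up in the picture, roughly world +x. Next I'll fit the long box's pose.

```bash
python3 - <<'E'
from h import *
np.set_printoptions(precision=4,suppress=True)
for c in("top","scene"):
    p=vision.get_image(c)
    P=pts(p,np.ones((420,560),bool))
    P=P[(P[:,0]>.36)&(P[:,0]<.75)&(P[:,1]>-.32)&(P[:,1]<-.04)]
    T=P[(P[:,2]>.06)&(P[:,2]<.075)]
    (cx,cy),s,a=cv2.minAreaRect((T[:,:2]*1000).astype(np.float32)); print(c,cx,cy,s,a)
    yaw=a if s[0]>s[1] else a-90
    yaw=(yaw+90)%180-90
    y=np.deg2rad(yaw);Rz=np.array([[np.cos(y),-np.sin(y)],[np.sin(y),np.cos(y)]])
    print("yaw",yaw)
    B=P.copy();B[:,:2]=(P[:,:2]*1000-[cx,cy])@Rz
    for nm,k in(("handle",(B[:,2]>.092)&(B[:,0]<-40)),("handletop",(B[:,2]>.1)&(B[:,0]<-40)),("knob",(B[:,2]>.095)&(B[:,0]>-20)),("knobtop",(B[:,2]>.118)&(B[:,0]>-20))):
        q=B[k]; 
        if len(q): print(nm,len(q),q.min(0),q.max(0),np.median(q,0),"world mean",P[k].mean(0)*1000)
        if 'handletop' in nm and len(q)>5: print("handle rect",cv2.minAreaRect((P[k][:,:2]*1000).astype(np.float32)))
    print("model knob world",Rz@[20,48]+[cx,cy],"handle",Rz@[-75,-22]+[cx,cy],"x axis",Rz[:,0])
E
```

```text
top 541.5928955078125 -172.86314392089844 (280.27325439453125, 170.88233947753906) 5.8018269538879395
yaw 5.8018269538879395
handle 331 [-83.0444 -56.384    0.093 ] [-67.0781  13.3566   0.1075] [-74.8918 -20.1698   0.1035] world mean [ 469.0813 -200.488   103.3282]
handletop 319 [-83.0444 -56.384    0.1001] [-67.1171  13.3504   0.1075] [-74.9142 -21.1738   0.1036] world mean [ 469.1018 -201.2784  103.5603]
handle rect ((469.07183837890625, -201.85667419433594), (15.901335716247559, 69.73273468017578), 5.759714126586914)
knob 64 [12.8953 43.2759  0.0958] [25.5693 56.6164  0.1247] [18.7455 51.6794  0.1209] world mean [ 555.2791 -120.0622  116.972 ]
knobtop 46 [13.4509 43.2759  0.1183] [25.5693 56.6164  0.1247] [19.392  50.1325  0.1216] world mean [ 555.9288 -121.0814  121.6139]
model knob world [ 556.6382 -123.0873] handle [ 469.201  -202.3321] x axis [0.9949 0.1011]
scene 540.0147705078125 -168.93536376953125 (282.7148742675781, 171.16494750976562) 5.829421520233154
yaw 5.829421520233154
handle 251 [-82.8716 -58.2419   0.0921] [-65.4154  13.1436   0.1063] [-70.1209 -18.9318   0.1021] world mean [ 470.944  -195.878   100.9039]
handletop 179 [-82.8716 -55.5601   0.1   ] [-65.7351  13.1436   0.1063] [-73.0024 -18.3642   0.103 ] world mean [ 469.4547 -195.9591  102.912 ]
handle rect ((468.5196228027344, -197.54542541503906), (17.095806121826172, 68.71795654296875), 5.285126209259033)
knob 84 [13.5393 42.1682  0.0951] [28.0703 56.2553  0.1227] [23.7082 51.7274  0.1154] world mean [ 557.6884 -115.725   112.4874]
knobtop 35 [13.5393 42.1682  0.1187] [26.8896 56.2382  0.1227] [20.8716 49.6181  0.1207] world mean [ 555.9949 -117.4629  120.726 ]
model knob world [ 555.0361 -119.1522] handle [ 467.6371 -198.4391] x axis [0.9948 0.1016]
```

Emit:
servo_tool(targets=[[[319,485,0],[0,0,1.298],0.6],[[319,485,0],[0,0,1.298],0.6],[[319,485,0],[0,0,1.298],0.6],[[319,485,0],[0,0,1.298],0.6],[[319,485,0],[0,0,1.298],0.6],[[319,485,0],[0,0,1.298],0.6],[[319,485,0],[0,0,1.298],0.6],[[319,485,0],[0,0,1.298],0.6],[[319,485,0],[0,0,1.298],0.6],[[319,485,0],[0,0,1.298],0.6],[[319,485,0],[0,0,1.298],0.6],[[319,485,0],[0,0,1.298],0.6]], squeeze=15)

```text
t: 1.8
ee_pos: [0.5576, -0.1172, 0.2057]
eef_rot: [2.103, 2.333, 0.001]
ft_force: [-0.2, -1.4, -0.5]
width: 0.0566
grip_force: 0.0
```

Emit:
servo_tool(targets=[[[0,0,0],[0,0,0],0.6],[[0,0,0],[0,0,0],0.6]])

```text
t: 2.0
ee_pos: [0.5563, -0.1199, 0.2054]
eef_rot: [-2.105, -2.332, 0.001]
ft_force: [-0.4, 0.3, 0.3]
width: 0.0564
grip_force: 0.0
```

```bash
cat > s.py <<'E'
from h import *
np.set_printoptions(precision=4,suppress=True)
s=telemetry.state(); M=R.from_rotvec(s["eef_rot"]).as_matrix()
print(s["t"],s["ee_pos"],"ty ang",np.degrees(np.arctan2(M[1,1],M[0,1])),"z",M[:,2],s["width"],s["grip_force"],s["ft_force"],s["joint_positions"])
E
python3 s.py
```

```text
2.0 [ 0.5563 -0.1199  0.2054] ty ang 5.863096141538521 z [-0.0003 -0.0003 -1.    ] 0.05643675930005507 0.0 [-0.377   0.3233  0.3081] [-0.4113  0.0574  1.7677 -0.0004  1.3167 -0.5135]
```

Emit:
servo_tool(targets=[[[0,0,-40],[0,0,0],0.6],[[0,0,-80],[0,0,0],0.6],[[0,0,-100],[0,0,0],0.6],[[0,0,-111],[0,0,0],0.6],[[0,0,-111],[0,0,0],0.6],[[0,0,-111],[0,0,0],0.6]])

```text
t: 2.6
ee_pos: [0.557, -0.1212, 0.0958]
eef_rot: [2.106, 2.328, 0.001]
ft_force: [-0.2, 0.3, -0.0]
width: 0.0564
grip_force: 0.0
```

Emit:
servo_tool(targets=[[[0,0,0],[0,0,0],0],[[0,0,0],[0,0,0],0],[[0,0,0],[0,0,0],0],[[0,0,0],[0,0,0],0],[[0,0,0],[0,0,0],0],[[0,0,0],[0,0,0],0],[[0,0,0],[0,0,0],0],[[0,0,0],[0,0,0],0]])

```text
t: 3.4
ee_pos: [0.5552, -0.1202, 0.0945]
eef_rot: [-2.104, -2.329, 0.003]
ft_force: [-4.7, -0.2, 3.9]
width: 0.0138
grip_force: 15.0
```

Emit:
servo_tool(targets=[[[-0.8,8,0],[0,0,0],0],[[-1.6,16,0],[0,0,0],0],[[-2.2,22,0],[0,0,0],0],[[-2.7,27,0],[0,0,0],0],[[-2.7,27,0],[0,0,0],0],[[-2.7,27,0],[0,0,0],0]])

```text
t: 4.0
ee_pos: [0.5524, -0.0929, 0.0944]
eef_rot: [-2.104, -2.329, 0.003]
ft_force: [-5.8, 0.4, 4.8]
width: 0.0136
grip_force: 15.0
```

Emit:
servo_tool(targets=[[[-0.1,1,0],[0,0,0],0],[[-0.2,2,0],[0,0,0],0],[[-0.2,2,0],[0,0,0],0]])

```text
t: 4.3
ee_pos: [0.5523, -0.0916, 0.0945]
eef_rot: [-2.105, -2.33, 0.005]
ft_force: [-4.8, -1.4, 3.8]
width: 0.0139
grip_force: 15.0
```

```bash
python3 s.py
```

```text
4.3 [ 0.5523 -0.0916  0.0945] ty ang 5.81982242037779 z [-0.0032 -0.001  -1.    ] 0.013887014813793692 14.999765753746033 [-4.8073 -1.4046  3.7966] [-0.3658  0.1669  1.8663 -0.0023  1.1111 -0.4663]
```

Emit:
servo_tool(targets=[[[0,0,0],[0,0,0],0.6],[[0,0,0],[0,0,0],0.6],[[0,0,0],[0,0,0],0.6],[[0,0,0],[0,0,0],0.6],[[0,0,0],[0,0,0],0.6],[[0,0,40],[0,0,0],0.6],[[0,0,80],[0,0,0],0.6],[[-84,-109,90],[0,0,0],0.6],[[-84,-109,90],[0,0,0],0.6],[[-84,-109,90],[0,0,0],0.6],[[-84,-109,90],[0,0,0],0.6],[[-84,-109,90],[0,0,0],0.6]])

```text
t: 5.5
ee_pos: [0.4693, -0.2005, 0.1846]
eef_rot: [2.108, 2.329, 0.001]
ft_force: [0.2, 0.6, 0.2]
width: 0.0562
grip_force: 0.0
```

```bash
python3 s.py; cat > k.py <<'E'
from h import *
import sys
np.set_printoptions(precision=1,suppress=True)
y=np.deg2rad(5.8);Rz=np.array([[np.cos(y),-np.sin(y)],[np.sin(y),np.cos(y)]])
for c,o in(("top",(541.6,-172.9)),("scene",(540,-168.9))):
    p=vision.get_image(c); cv2.imwrite(f"pics/{c}{sys.argv[1]}.png",p["image"][:,:,::-1])
    B=pts(p,np.ones((420,560),bool))*1000; B[:,:2]=(B[:,:2]-o)@Rz
    for nm,q in(("knob",B[(abs(B[:,0]-20)<18)&(B[:,1]>38)&(B[:,1]<95)&(B[:,2]>112)&(B[:,2]<126)]),("handle",B[(B[:,0]>-100)&(B[:,0]<90)&(abs(B[:,1]+22)<38)&(B[:,2]>98)&(B[:,2]<107)])):
        if len(q): print(c,nm,len(q),q.min(0),q.max(0))
E
python3 k.py 1
```

```text
5.5 [ 0.4693 -0.2005  0.1846] ty ang 5.689236418904572 z [ 0.0006  0.0001 -1.    ] 0.05618489488203512 0.0 [0.193  0.5813 0.1519] [-0.6265 -0.0662  1.9301  0.0004  1.2773 -0.7259]
top knob 45 [ 13.5  72.9 116.4] [ 25.5  84.5 124.3]
top handle 321 [-83.1 -56.2  98.3] [-67.1  13.5 106.5]
scene knob 45 [ 13.2  71.1 112.3] [ 27.5  84.6 122.5]
scene handle 197 [-83.  -57.4  98. ] [-64.6  13.6 106.2]
```

View pics/scene1.png

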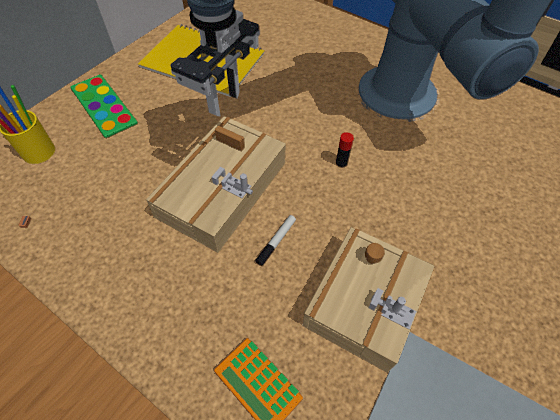

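The bolt is fully drawn: its knob is now at y≈78 in the box frame (around pixel 238,178), and the gripper is above the lid bar (230,135). Next I'll grip the bar.

Emit:
servo_tool(targets=[[[0,0,-40],[0,0,0],0.6],[[0,0,-75],[0,0,0],0.6],[[0,0,-95],[0,0,0],0.6],[[0,0,-105],[0,0,0],0.6],[[0,0,-105],[0,0,0],0.6],[[0,0,-105],[0,0,0],0.6]])

```text
t: 6.2
ee_pos: [0.4704, -0.2002, 0.0804]
eef_rot: [2.104, 2.331, 0.0]
ft_force: [0.1, 0.9, -0.3]
width: 0.0563
grip_force: 0.0
```

Emit:
servo_tool(targets=[[[0,0,0],[0,0,0],0],[[0,0,0],[0,0,0],0],[[0,0,0],[0,0,0],0],[[0,0,0],[0,0,0],0],[[0,0,0],[0,0,0],0],[[0,0,0],[0,0,0],0],[[0,0,0],[0,0,0],0],[[0,0,0],[0,0,0],0]])

```text
t: 7.0
ee_pos: [0.4693, -0.2002, 0.0796]
eef_rot: [-2.106, -2.331, 0.001]
ft_force: [-2.2, -0.4, 2.8]
width: 0.0159
grip_force: 15.0
```

Gripped. I'll slide it along box +x (0.9949, 0.1011), 128 mm first and then a little more up to the stop.

Emit:
servo_tool(targets=[[[14.9,1.5,0],[0,0,0],0],[[34.8,3.5,0],[0,0,0],0],[[54.7,5.6,0],[0,0,0],0],[[74.6,7.6,0],[0,0,0],0],[[94.5,9.6,0],[0,0,0],0],[[109.4,11.1,0],[0,0,0],0],[[119.4,12.1,0],[0,0,0],0],[[127.3,12.9,0],[0,0,0],0],[[127.3,12.9,0],[0,0,0],0],[[127.3,12.9,0],[0,0,0],0]])

```text
t: 8.0
ee_pos: [0.5971, -0.1873, 0.0796]
eef_rot: [2.106, 2.33, 0.001]
ft_force: [-2.1, -0.5, 2.1]
width: 0.016
grip_force: 15.0
```

Emit:
servo_tool(targets=[[[1,0.1,0],[0,0,0],0],[[2,0.2,0],[0,0,0],0],[[2,0.2,0],[0,0,0],0]])

```text
t: 8.3
ee_pos: [0.5971, -0.1872, 0.0796]
eef_rot: [-2.104, -2.328, 0.004]
ft_force: [-9.1, 0.0, 7.6]
width: 0.0161
grip_force: 15.0
```

Emit:
servo_tool(targets=[[[0,0,0],[0,0,0],0.6],[[0,0,0],[0,0,0],0.6],[[0,0,0],[0,0,0],0.6],[[0,0,0],[0,0,0],0.6],[[0,0,0],[0,0,0],0.6],[[0,0,40],[0,0,0],0.6],[[0,0,80],[0,0,0],0.6],[[0,0,120],[0,0,0],0.6],[[-50,-20,130],[0,0,0],0.6],[[-100,-40,130],[0,0,0],0.6],[[-150,-60,130],[0,0,0],0.6],[[-150,-60,130],[0,0,0],0.6]])

```text
t: 9.5
ee_pos: [0.4459, -0.2478, 0.2093]
eef_rot: [-2.11, -2.328, 0.001]
ft_force: [1.2, -0.5, -0.3]
width: 0.0564
grip_force: 0.0
```

```bash
python3 s.py; python3 k.py 2
```

```text
9.5 [ 0.4459 -0.2478  0.2093] ty ang 5.618691451880964 z [-0.0005 -0.0003 -1.    ] 0.05644979868892505 0.0 [ 1.2373 -0.5135 -0.2923] [-0.7296 -0.0909  1.9067 -0.0005  1.3259 -0.8275]
top knob 46 [ 13.6  73.  113.4] [ 25.3  85.3 125. ]
top handle 314 [ 46.4 -57.1  98. ] [ 62.8  13.3 106.9]
scene knob 48 [ 14.7  71.2 112.1] [ 27.6  84.8 123.8]
scene handle 240 [ 47.5 -56.5  98.1] [ 65.   12.9 105.8]
```

View pics/scene2.png

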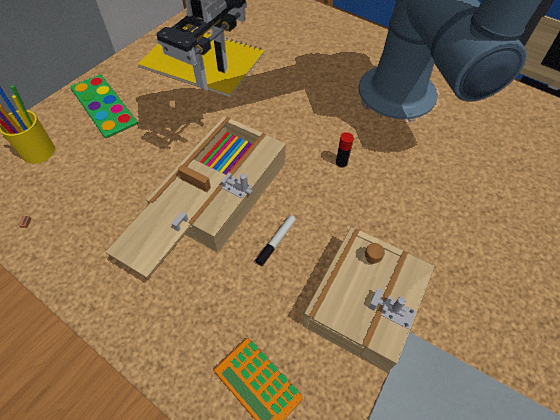

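The lid is fully open: the bar is at box x≈55 (pixel 194,178), the pencils show, the bolt is still drawn, the short box is untouched and the gripper is clear.

```bash
python3 -c "
from rig import robot
print(robot.close_job())"
```

```text
the job is handed in; nothing more can be done
None
```

The long box is open: I drew its bolt back to about y 78 mm and slid the lid to its stop at about x 55 mm, the short box stayed bolted, and I handed the job in at about 9.6 s.

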